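Take the worn drum off the tilted spindle sander

ROBOT

A 7-joint arm with a two-finger parallel gripper is mounted at the origin on the work surface. World frame = base frame: x ahead of the robot, y to its left, z up, the work surface at z = 0. Lengths are in m, angles in rad, forces in N, time in s.
With the tool pointing down it reaches from about 0.425 to 0.875 m from the base axis. Payload 4.7 kg.
Tool frame: the origin (TCP) lies on the centre line of the jaws, within the pads' length; the fingertips stand 8 mm ahead of it and the grasp point (between the pads) lies 11 mm behind it; z points along the fingers, y is the direction in which the jaws open and shut (so a half turn about z gives the same grasp; the last joint's range is limited). The gripper opens to 87 mm and grips with 3 to 60 N. Pads are 19 mm wide; open, the fingers measure 117 mm over their backs; the gripper's body (75 mm by 190 mm) begins 51 mm behind the grasp point.
Start: joints at [1.17, 0.321, -0.07, 1.45, 0.023, 1.371, -0.057], TCP at [0.262, -0.595, 0.231] pointing down, gripper open.
Joint ranges: [-2.86, 2.86], [-0.3, 2.09], [-1.38, 1.24], [0.06, 2.45], [-1.56, 4.7], [0.09, 2.05], [-2.69, 2.69]. Speed limits (rad/s): [2.57, 2.57, 3.14, 3.14, 3.14, 3.14, 3.14].

INTERFACE

Orientations are given as a rotation vector (axis times angle).
In Python, from bench import ctrl, cams, workorder gives the robot as it stands. The module is installed in compiled form; this text tells all that it offers.
- The arm moves only by the tool carry_out, never from a script. Its argument "rows" is a list of rows, each an object with "offset": the shift along the tool's x, y, z in m, a list of three; "rot": the turn, a rotation vector about the tool's x, y, z in degrees, a list of three; "gripper": the opening, from 0 (shut) to 1 (fully open). In form: [{"offset": [dx, dy, dz], "rot": [rx, ry, rz], "gripper": gripper}, ...]. A call has 1 to 10 rows; each row shifts and turns the commanded pose from where the row before left it, along the tool's axes as they then stand; what a row does not reach is not made up. A row lasts 1/8 s, in which the tool goes at most 62.5 mm and 10.7 degrees, less where a joint would pass 70% of its speed; a pose out of reach is approached as far as the arm can. A call is refused whole if a number of a shift passes 0.0625 or a number of a turn 10.7, either way. A call with a gripper value outside its range is refused whole. The fingers move at their own pace and stop on an object; "grip_force" is the grip in N (left out, the last holds). Time passes only in rows, so rows that do not move let the fingers close. It gives the time, the measured TCP pose, the force and the opening at its end, in the units of the state.
- ctrl.get_state(): the state, without advancing time (a new reading comes with each control period).
- cams.get_image(name): name is "scene" or "top" or "wrist"; returns a dict with "img" (400x640x3 uint8, red, green, blue), "vfov" (degrees; the focal length in pixels is half the picture's height over the tangent of half this angle, whatever the lens; pixels are square), "cx", "cy" (the principal point, pixels), "R" (3x3) and "t" (3): a world point X has camera coordinates R X + t. Camera axes: x right, y down, z forward; pixel columns grow to the right and rows downward; lengths in m; the calibration is good to about 2 mm. A picture is of the moment at which its call begins. There is no depth.
- workorder.close_job(): hands the job in, once; it reports no verdict.
The state is a dict: "time": time; "joint_positions": joint angles; "qd": joint speeds; "joint_torque": joint torques, N m; "position": TCP position; "tool_rot": TCP orientation; "ft_force": force on the tool from outside, world axes, zero at the start; "torque": the same for the moment, N m; "grip_width": opening from 0.0 (shut) to 1.0 (fully open).
Only numpy, scipy, OpenCV 4.12 (cv2) and the standard library are available. Lean on these libraries where they do the work, as an engineer would, in place of code of your own. Each camera call takes 0.05 s, during which the arm holds its last target.

TASK

Undo the finger-bar nut on top of the tilted spindle sander (nobody remembers which hand its thread is, so try both ways and feel which way runs free), draw it off and put it in the wooden tray. Then draw the worn sanding drum off the spindle and stand it upright in the same tray. Leave everything else where it is.

Things in the scene. Friction and masses are not known exactly. Their poses are not given: they have to be found in the camera images.
- sander: Bench spindle sander: grey cast body 210 x 290 mm, fixed to the table. Origin: centre of its foot on the table; x to its rear, y to its left, z up. Its steel deck (220 x 310 mm) slopes 25 degrees, its normal pointing up and towards the front (-x). A switch tower 66 x 66 mm stands 80 mm out of the deck, its centre 135 mm from the spindle axis towards -y.
- deck: Where the spindle leaves the deck: origin on the spindle axis at the deck's surface, z along the spindle (outwards, 25 degrees from vertical), y as the sander's. The steel spindle is fixed and does not turn: collar of radius 24 mm up to z = 10 mm, mandrel of radius 15 mm to 59 mm, neck with two lugs to 72 mm (within radius 15 mm).
- nut: Plain aluminium quick nut on top of the drum: round cup 44 mm across and 19 mm high, on it a grip bar 44 mm long (its x), 18 mm wide (its y), 30 mm high (from 19 to 49 mm above the underside). Origin: centre of the underside, at the start 60 mm along the spindle from the deck; z out along the spindle axis. Mass about 0.14 kg.
- nut_bar (a point): Middle of the top of the nut's bar, 49 mm above its underside. The thread's hand is drawn anew each time: turned the wrong way the nut stops dead within 10 degrees; the right way it runs freely, with hardly any torque. When it is 55 to 85 degrees round from its start the right way (several bites allowed) it can be drawn straight out along the spindle, clear after 20 mm; below 40 it is held fast.
- drum: Worn sanding drum, a brown sleeve 50 mm outside diameter, bore 32.6 mm, 50 mm long. Origin: centre of its lower end; z along its axis. It starts on the spindle, its lower end 10 mm above the deck along the axis, under the nut; with the nut gone it slides off along the axis (drawn 65 mm it is clear). Mass about 0.12 kg.
- tray: Open wooden parts tray, 170 mm (its x) by 250 mm (its y), 32 mm high, walls and floor 8 mm thick, empty, fixed to the table. Origin: centre of its underside; inside floor 8 mm above it.
- spare_drum: Bystander: thinner sanding drum standing on the table, 36 mm in diameter, 65 mm high. Origin: centre of its underside.
- jar: Bystander: glass jar with a steel lid, 66 mm in diameter, 85 mm high. Origin: centre of its underside.
- glue: Bystander: glue bottle, 56 mm in diameter, 170 mm high. Origin: centre of its underside.
- offcut: Bystander: wood offcut 140 x 50 x 22 mm. Origin: centre of its underside.
- brush: Bystander: brush lying on the table. Origin near its middle, at the table.
- mallet: Bystander: mallet with a black head lying on the table. Origin near its middle, at the table.
Not all that is in view belongs to the job. Several things have the shape of the nut; the one meant has the colours described above. Leave any blue or turquoise look-alike of the drum alone.

How it is judged:
By the outcome, as a careful person would: the job done as asked, in the order asked, and still so for the second after the job is handed in, with the robot touching nothing.
It also fails if it takes over 64 s, if anything falls off the work surface, if the arm or the gripper's body presses on something with over 40 N, if the wrist force passes 120 N, or if a joint passes its speed limit or range.

## Working session

There is one attempt and no reset: what is moved stays moved. The work goes in short steps, Python scripts to look and compute and a tool call to move; the robot and the scene stay as the last step left them, time stands still between calls to the robot, and variables do not carry over. Pictures are saved under pics/ and viewed, and the job is handed in when it is done.

Besides the shell and the picture viewer there is one more tool, called after "Request:" as a command line: name --argument value ..., lists and objects as JSON in quotes. carry_out: Moves the arm, as the interface text tells. Its arguments: {"type":"object","properties":{"rows":{"type":"array"},"grip_force":{"type":"number"}},"required":["rows"]}

```bash
mkdir -p pics; ls
cat > h.py <<'E'
import numpy as np, cv2
from bench import ctrl, cams
from scipy.spatial.transform import Rotation as R
def snap(name,fn):
    d=cams.get_image(name); cv2.imwrite('pics/'+fn,cv2.cvtColor(d['img'],cv2.COLOR_RGB2BGR)); 
    np.savez('pics/'+fn[:-4]+'.npz',**d); return d
def load(fn):
    return dict(np.load('pics/'+fn+'.npz'))
def f(d): return d['img'].shape[0]/2/np.tan(np.radians(float(d['vfov']))/2)
def ray(d,u,v):
    q=np.array([(u-d['cx'])/f(d),(v-d['cy'])/f(d),1.]); Rm=np.array(d['R']);c=-Rm.T@d['t']; r=Rm.T@q
    return c,r/np.linalg.norm(r)
def plane(d,u,v,z):
    c,r=ray(d,u,v); return c+r*(z-c[2])/r[2]
def proj(d,X):
    q=np.array(d['R'])@np.array(X)+d['t']; return np.array([d['cx']+f(d)*q[0]/q[2],d['cy']+f(d)*q[1]/q[2]])
def tri(d1,p1,d2,p2):
    A=np.zeros((3,3));b=np.zeros(3)
    for d,p in((d1,p1),(d2,p2)):
        c,r=ray(d,*p);M=np.eye(3)-np.outer(r,r);A+=M;b+=M@c
    return np.linalg.solve(A,b)
def crop(d,u0,v0,u1,v1,s,fn):
    im=d['img'][v0:v1,u0:u1]; cv2.imwrite('pics/'+fn,cv2.cvtColor(cv2.resize(im,None,fx=s,fy=s,interpolation=cv2.INTER_CUBIC),cv2.COLOR_RGB2BGR))
E
python3 - <<'E'
from h import *
np.set_printoptions(precision=4,suppress=True)
for n in('scene','top','wrist'):
    d=snap(n,n+'0.png'); print(n,d['vfov'],d['cx'],d['cy'],-np.array(d['R']).T@d['t'],np.array(d['R'])[2])
print(ctrl.get_state())
E
```

```text
pics
scene 54.80840485391481 316.6444734456806 195.38444556788315 [1.1217 0.5279 0.949 ] [-0.5352 -0.4087 -0.7393]
top 46.168209375706176 306.34119419839686 202.23872896434406 [0.1893 0.0878 1.7889] [ 0.2191 -0.0126 -0.9756]
wrist 70.0957573277428 320.870698656893 202.13637249826667 [ 0.3236 -0.5687  0.3834] [-0.2253 -0.0972 -0.9694]
{'time': 0.15, 'joint_positions': array([ 1.1701,  0.3217, -0.0701,  1.4514,  0.0226,  1.3708, -0.0569]), 'qd': array([ 0.0002, -0.0021, -0.0002, -0.0044,  0.0005, -0.0026, -0.0003]), 'joint_torque': array([ -0.0005, -49.1798,  -0.4048, -31.2877,  -0.0639,   0.0405,
         0.0001]), 'position': array([ 0.2617, -0.5945,  0.2297]), 'tool_rot': array([-3.0729, -0.6466,  0.0006]), 'ft_force': array([ 0.4419, -0.2962, -0.5824]), 'torque': array([-0.0053, -0.0232, -0.0508]), 'grip_width': 1.001410679755729}
```

View pics/scene0.png

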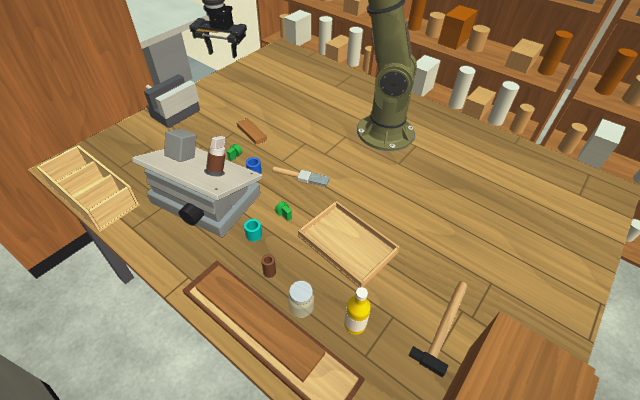

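View pics/top0.png

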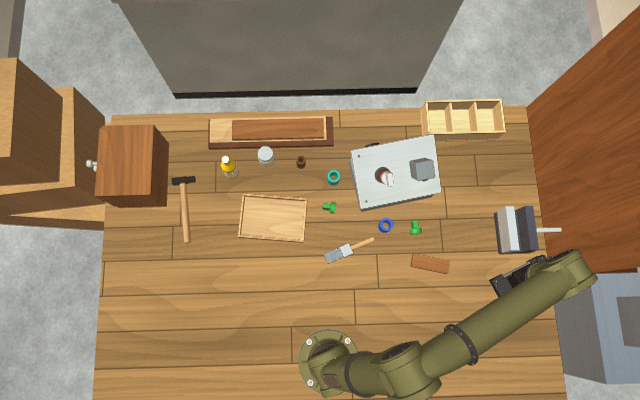

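View pics/wrist0.png

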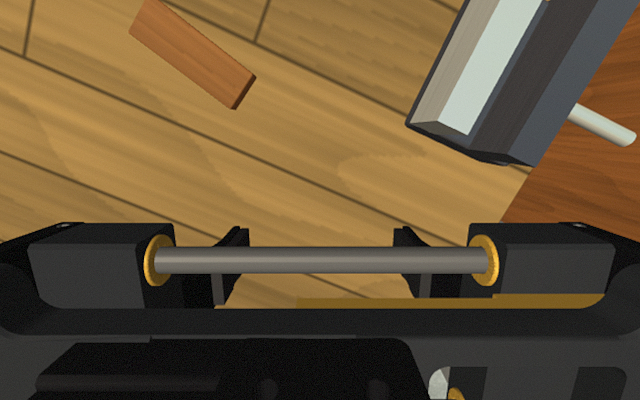

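The top view shows the sander near (395,172) with a nut and brown drum at (386,177), the tray at (272,217), and look-alikes: two green nuts at (330,207) and (415,228), turquoise ring (334,177), blue ring (386,226), and a small brown spare drum (300,162). I'll enlarge the sander to confirm the nut.

Run:
```python
from h import *
np.set_printoptions(precision=4,suppress=True)
d=load('scene0'); crop(d,120,110,280,240,5,'c1.png')
d=load('top0'); crop(d,340,130,450,215,7,'c2.png')
```

```text
(no output)
```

View pics/c1.png

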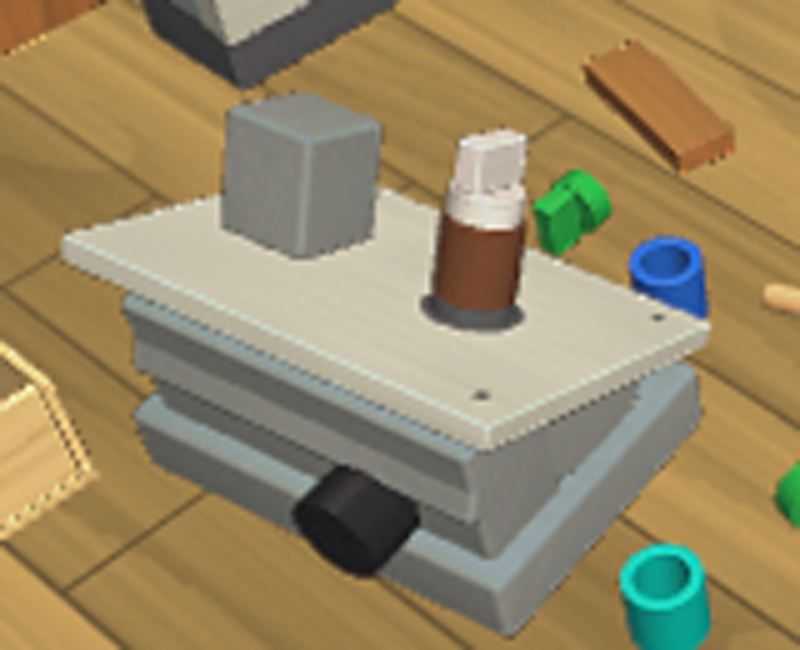

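View pics/c2.png

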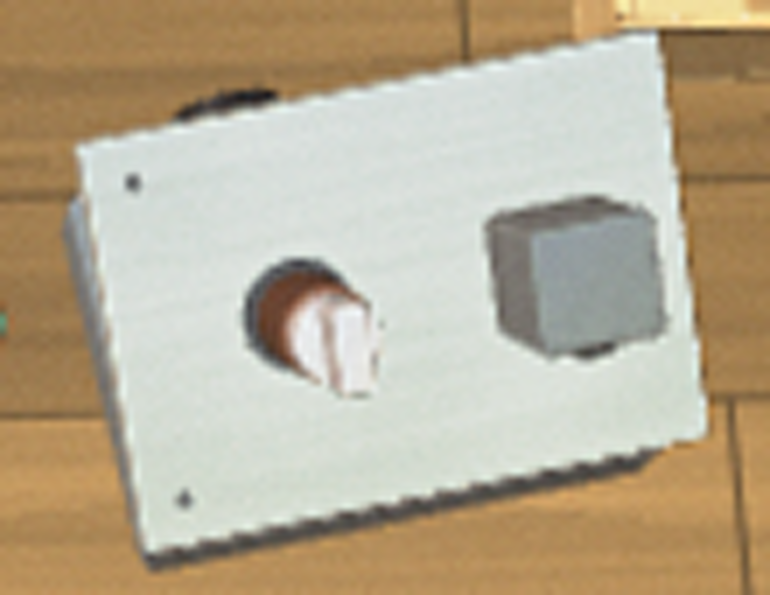

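The only uncoloured (pale aluminium) nut sits on the brown drum on the spindle: scene (216,146), top (388,178). The green ones are decoys. Next I triangulate the deck and nut.

Run:
```python
from h import *
np.set_printoptions(precision=4,suppress=True)
s=load('scene0');t=load('top0')
S=lambda p:np.array(p)/5+[120,110]-.4
T=lambda p:np.array(p)/7+[340,130]-.43
pts={'RL':((490,430),(80,148)),'RR':((65,238),(657,33)),'FL':((707,326),(148,553)),'hole rear':((482,395),(133,182)),'hole fr':((657,317),(183,498)),
'coll':((472,312),(300,320)),'towertop near':None}
P={}
for k,v in pts.items():
    if v is None: continue
    P[k]=tri(s,S(v[0]),t,T(v[1])); print(k,P[k],'res',proj(s,P[k])-S(v[0]),proj(t,P[k])-T(v[1]))
y=P['RL']-P['RR']; x=P['RL']-P['FL']; print(np.linalg.norm(x),np.linalg.norm(y),np.degrees(np.arctan2(y[0],y[1])),np.degrees(np.arctan2(x[1],x[0])),np.degrees(np.arcsin(x[2]/np.linalg.norm(x))))
xd=P['hole rear']-P['hole fr'];print(np.linalg.norm(xd),np.degrees(np.arctan2(xd[1],xd[0])),np.degrees(np.arcsin(xd[2]/np.linalg.norm(xd))))
```

```text
RL [ 0.7359 -0.0992  0.1822] res [0.0017 0.0003] [ 0.0009 -0.0009]
RR [ 0.7911 -0.4023  0.1824] res [0.1964 0.0421] [ 0.0945 -0.1169]
FL [ 0.5423 -0.1359  0.0896] res [0.4311 0.0877] [ 0.2895 -0.233 ]
hole rear [ 0.7186 -0.1262  0.177 ] res [0.0349 0.0069] [ 0.0191 -0.0182]
hole fr [ 0.5676 -0.1533  0.1058] res [0.2376 0.049 ] [ 0.1554 -0.1298]
coll [ 0.6549 -0.2159  0.1363] res [0.4245 0.0878] [ 0.25   -0.2392]
0.21771163093920368 0.30808479282155316 -10.314098157008225 10.752453280276987 25.188701703498513
0.16912182007459461 10.158210601352074 24.892992985225874
```

```bash
cat >> h.py <<'E'
def deckframe(o,yaw=10.4):
    a=np.radians(yaw);e=np.array([np.cos(a),np.sin(a),0]);ey=np.array([-np.sin(a),np.cos(a),0]);t=np.radians(25)
    X=np.cos(t)*e+np.sin(t)*np.array([0,0,1]);return np.array(o),np.c_[X,ey,np.cross(X,ey)]
def cur():
    s=ctrl.get_state();return np.array(s['position']),R.from_rotvec(s['tool_rot']),s
def plan(p1,R1,n,p0=None,R0=None):
    """n equal rows from current to target; offset in tool axes before each row's turn"""
    if p0 is None: p0,R0,_=cur()
    rv=(R0.inv()*R.from_matrix(R1) if not isinstance(R1,R) else R0.inv()*R1).as_rotvec()/n
    st=(np.array(p1)-p0)/n; Rk=R0
    print('rot/row',np.round(np.degrees(rv),2),'dist',np.linalg.norm(st)*n)
    for k in range(n):
        print(np.round(Rk.inv().apply(st),4).tolist()); Rk=Rk*R.from_rotvec(rv)
E
python3 - <<'E'
from h import *
np.set_printoptions(precision=4,suppress=True)
s=load('scene0');t=load('top0')
o,D=deckframe([.6549,-.2159,.1363])
for z in(0,.01,.06,.109): print(z,o+D[:,2]*z,(proj(s,o+D[:,2]*z)-[120,110]+.4)*5,(proj(t,o+D[:,2]*z)-[340,130]+.43)*7)
Rt=D@np.diag([1,-1,-1])
plan(o+D[:,2]*.22,Rt,16)
E
```

```text
0 [ 0.6549 -0.2159  0.1363] [474.1359 312.4439] [301.7591 318.3571]
0.01 [ 0.6507 -0.2167  0.1454] [475.9323 297.2214] [306.6148 321.204 ]
0.06 [ 0.63   -0.2205  0.1907] [485.1132 219.4252] [331.7482 335.9398]
0.109 [ 0.6096 -0.2242  0.2351] [494.4448 140.3514] [357.8527 351.245 ]
rot/row [-0.19  1.56  0.82] dist 0.48291631013207714
[0.0264, -0.0131, -0.0066]
[0.0264, -0.0135, -0.0059]
[0.0263, -0.0138, -0.0053]
[0.0262, -0.0142, -0.0046]
[0.0262, -0.0145, -0.0039]
[0.026, -0.0149, -0.0033]
[0.0259, -0.0153, -0.0026]
[0.0257, -0.0156, -0.002]
[0.0256, -0.016, -0.0013]
[0.0254, -0.0164, -0.0007]
[0.0251, -0.0167, -0.0]
[0.0249, -0.0171, 0.0006]
[0.0246, -0.0174, 0.0012]
[0.0243, -0.0178, 0.0018]
[0.024, -0.0181, 0.0024]
[0.0237, -0.0185, 0.003]
```

Request:
carry_out --rows '[{"offset": [0.0264, -0.013, -0.0064], "rot": [-0.2, 1.6, 0.8], "gripper": 1}, {"offset": [0.0264, -0.0135, -0.006], "rot": [-0.2, 1.6, 0.8], "gripper": 1}, {"offset": [0.0263, -0.014, -0.0055], "rot": [-0.2, 1.6, 0.8], "gripper": 1}, {"offset": [0.0262, -0.014, -0.0046], "rot": [-0.2, 1.6, 0.8], "gripper": 1}, {"offset": [0.0262, -0.0145, -0.004], "rot": [-0.2, 1.6, 0.8], "gripper": 1}, {"offset": [0.026, -0.015, -0.0033], "rot": [-0.2, 1.6, 0.8], "gripper": 1}, {"offset": [0.026, -0.015, -0.0026], "rot": [-0.2, 1.6, 0.8], "gripper": 1}, {"offset": [0.0257, -0.0156, -0.002], "rot": [-0.2, 1.6, 0.8], "gripper": 1}]'

```text
time: 1.15
position: [0.4141, -0.4114, 0.2848]
tool_rot: [-3.067, -0.469, -0.352]
ft_force: [0.3, -0.6, -0.1]
grip_width: 0.998
```

Request:
carry_out --rows '[{"offset": [0.0256, -0.016, -0.0013], "rot": [-0.2, 1.6, 0.8], "gripper": 1}, {"offset": [0.0254, -0.0164, -0.0007], "rot": [-0.2, 1.6, 0.8], "gripper": 1}, {"offset": [0.025, -0.0167, 0], "rot": [-0.2, 1.6, 0.8], "gripper": 1}, {"offset": [0.025, -0.017, 0.0006], "rot": [-0.2, 1.6, 0.8], "gripper": 1}, {"offset": [0.0246, -0.0174, 0.0012], "rot": [-0.2, 1.5, 0.8], "gripper": 1}, {"offset": [0.0243, -0.0178, 0.0018], "rot": [-0.2, 1.5, 0.8], "gripper": 1}, {"offset": [0.024, -0.018, 0.0024], "rot": [-0.2, 1.5, 0.8], "gripper": 1}, {"offset": [0.0237, -0.0185, 0.003], "rot": [-0.2, 1.5, 0.8], "gripper": 1}, {"offset": [0, 0, 0], "rot": [0, 0, 0], "gripper": 1}]'

```text
time: 2.28
position: [0.5637, -0.228, 0.339]
tool_rot: [-3.015, -0.292, -0.681]
ft_force: [-1.5, -0.3, -0.2]
grip_width: 0.999
```

Run:
```python
from h import *
np.set_printoptions(precision=4,suppress=True)
d=snap('wrist','wrist1.png')
o,D=deckframe([.6549,-.2159,.1363])
p,Rr,st=cur(); print(st); print('deck coords of tcp',D.T@(p-o)); print(D.T@Rr.as_matrix())
for z in (0,.06,.079,.109): print(proj(d,o+D[:,2]*z))
plan(o+D[:,2]*.22,D@np.diag([1,-1,-1]),1)
```

```text
{'time': 2.325, 'joint_positions': array([ 0.8803, -0.0466, -0.359 ,  1.7169, -0.3255,  1.1399, -0.7734]), 'qd': array([ 0.0174,  0.0139,  0.0387,  0.0002,  0.0184, -0.0005,  0.0066]), 'joint_torque': array([ -1.0234, -29.0902,  -0.5652, -33.6605,  -1.6837,  -1.5568,
        -0.0696]), 'position': array([ 0.5627, -0.2303,  0.3384]), 'tool_rot': array([-3.0163, -0.2888, -0.679 ]), 'ft_force': array([ 0.4708, -0.4844, -0.0708]), 'torque': array([-0.0936,  0.569 , -0.0097]), 'grip_width': 0.9955914705523347}
deck coords of tcp [0.0008 0.0025 0.2226]
[[ 0.9999  0.0097  0.006 ]
 [ 0.0097 -1.     -0.0014]
 [ 0.006   0.0014 -1.    ]]
[323.7044 184.6857]
[324.1768 194.1301]
[324.3639 197.8724]
[324.7104 204.7994]
rot/row [ 0.08 -0.34  0.56] dist 0.0037035183380954824
[-0.0009, 0.0025, 0.0026]
```

View pics/wrist1.png

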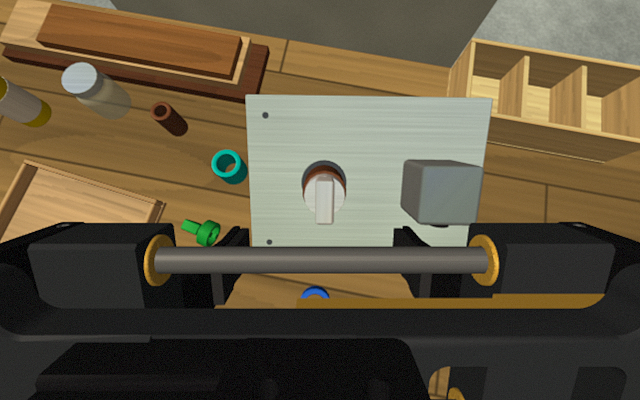

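The wrist view shows the pale nut at about (324,198), its bar almost along the image's vertical (= tool x), so the jaws are nearly aligned.

Run:
```python
from h import *
d=load('wrist1'); crop(d,284,150,364,235,7,'c3.png')
```

```text
(no output)
```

View pics/c3.png

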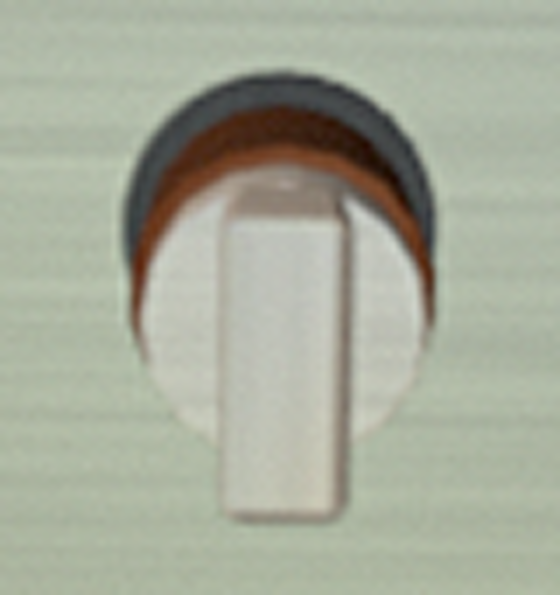

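```bash
cat >> h.py <<'E'
def dplane(d,u,v,z,o,D):
    c,r=ray(d,u,v); n=D[:,2]; P=c+r*((z-n@(c-o))/(n@r)); return D.T@(P-o)
E
python3 - <<'E'
from h import *
np.set_printoptions(precision=4,suppress=True)
d=load('wrist1'); o,D=deckframe([.6549,-.2159,.1363])
W=lambda p:np.array(p)/7+[284,150]-.43
for p in [(228,215),(338,215),(222,514),(342,515)]: print('bar',dplane(d,*W(p),.109,o,D))
for p in [(142,320),(428,320)]: print('cup',dplane(d,*W(p),.079,o,D))
for p in [(125,215),(437,215),(282,70)]: print('collar',dplane(d,*W(p),.01,o,D))
for p in [(265,114.5),(269,241)]: print('holes',dplane(d,*p,0,o,D))
s=load('scene0');t=load('top0')
for p in [(248,95),(492,98)]:print('corner',dplane(d,*p,0,o,D))
E
```

```text
bar [0.0239 0.0085 0.109 ]
bar [ 0.0241 -0.0064  0.109 ]
bar [-0.0186  0.009   0.109 ]
bar [-0.0185 -0.0079  0.109 ]
cup [0.0026 0.022  0.079 ]
cup [ 0.0031 -0.0217  0.079 ]
collar [0.0072 0.0292 0.01  ]
collar [ 0.008  -0.0288  0.01  ]
collar [0.0343 0.0004 0.01  ]
holes [ 0.0891  0.0756 -0.    ]
holes [-0.0814  0.0758 -0.    ]
corner [ 0.1121  0.096  -0.    ]
corner [ 0.1124 -0.2083 -0.    ]
```

```bash
cat >> h.py <<'E'
O,D=deckframe([.6549,-.2159,.1363]); O=O+.0027*D[:,0]
RT=D@np.diag([1,-1,-1])
def where():
    p,Rr,s=cur(); q=D.T@(p-O); e=(R.from_matrix(RT).inv()*Rr).as_rotvec(degrees=True)
    print('t',s['time'],'deck',np.round(q,4),'rot from RT (tool)',np.round(e,2),'F tool',np.round(Rr.inv().apply(s['ft_force']),2),'M tool',np.round(Rr.inv().apply(s['torque']),3),'g',round(s['grip_width'],3)); return q,Rr
E
python3 - <<'E'
from h import *
where(); plan(O+D[:,2]*.13,RT,4)
E
```

```text
t 2.325 deck [-0.0019  0.0025  0.2226] rot from RT (tool) [-0.08  0.34 -0.56] F tool [0.3  0.56 0.23] M tool [ 0.011 -0.577  0.013] g 0.996
rot/row [ 0.02 -0.09  0.14] dist 0.0926725256019539
[0.0003, 0.0006, 0.0232]
[0.0004, 0.0006, 0.0232]
[0.0004, 0.0006, 0.0232]
[0.0004, 0.0006, 0.0232]
```

Request:
carry_out --rows '[{"offset": [0.0005, 0.0005, 0.023], "rot": [0, -0.1, 0.15], "gripper": 1}, {"offset": [0.0005, 0.0005, 0.023], "rot": [0, -0.1, 0.15], "gripper": 1}, {"offset": [0.0005, 0.0005, 0.023], "rot": [0, -0.1, 0.15], "gripper": 1}, {"offset": [0.0005, 0.0005, 0.023], "rot": [0, 0, 0.1], "gripper": 1}, {"offset": [0, 0, 0], "rot": [0, 0, 0], "gripper": 1}]'

```text
time: 2.95
position: [0.6017, -0.2272, 0.2531]
tool_rot: [-3.017, -0.268, -0.664]
ft_force: [-0.2, -0.3, 0.8]
grip_width: 0.997
```

Run:
```python
from h import *
where(); d=snap('wrist','wrist2.png'); where()
```

```text
t 2.95 deck [-0.0026 -0.0015  0.1288] rot from RT (tool) [ 0.03 -0.16  0.26] F tool [ 0.12  0.26 -0.78] M tool [ 0.034 -0.565  0.089] g 0.997
t 3.0 deck [-0.0015 -0.0021  0.1302] rot from RT (tool) [-0.08 -0.05  0.24] F tool [0.2  0.46 0.02] M tool [ 0.01  -0.493  0.015] g 0.998
```

View pics/wrist2.png

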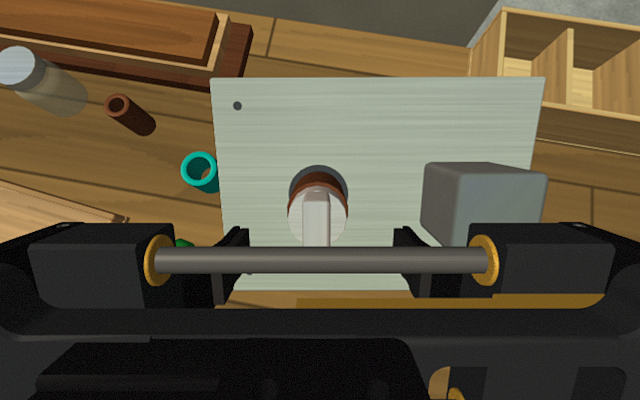

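Request:
carry_out --rows '[{"offset": [0.0008, -0.001, 0.013], "rot": [0, 0, -0.1], "gripper": 1}, {"offset": [0.0007, -0.001, 0.013], "rot": [0, 0, -0.1], "gripper": 1}, {"offset": [0, 0, 0.013], "rot": [0, 0, 0], "gripper": 0.6}, {"offset": [0, 0, 0], "rot": [0, 0, 0], "gripper": 0.35}]' --grip_force 30

```text
time: 3.5
position: [0.62, -0.2215, 0.219]
tool_rot: [-3.018, -0.275, -0.667]
ft_force: [0.8, -0.2, -0.8]
grip_width: 0.857
```

Run:
```python
from h import *
where()
```

```text
t 3.5 deck [0.0002 0.0008 0.0899] rot from RT (tool) [-0.01 -0.07 -0.03] F tool [0.32 0.34 1.05] M tool [ 0.058 -0.514 -0.015] g 0.857
```

Well aligned. Close.

Request:
carry_out --rows '[{"offset": [0, 0, 0], "rot": [0, 0, 0], "gripper": 0}, {"offset": [0, 0, 0], "rot": [0, 0, 0], "gripper": 0}, {"offset": [0, 0, 0], "rot": [0, 0, 0], "gripper": 0}, {"offset": [0, 0, 0], "rot": [0, 0, 0], "gripper": 0}, {"offset": [0, 0, 0], "rot": [0, 0, 0], "gripper": 0}, {"offset": [0, 0, 0], "rot": [0, 0, 0], "gripper": 0}, {"offset": [0, 0, 0], "rot": [0, 0, 0], "gripper": 0}]'

```text
time: 4.38
position: [0.6203, -0.2219, 0.2208]
tool_rot: [-3.018, -0.275, -0.67]
ft_force: [0.1, 0.1, 0.4]
grip_width: 0.202
```

Run:
```python
from h import *
where()
```

```text
t 4.375 deck [0.0012 0.0003 0.0914] rot from RT (tool) [-0.11  0.03 -0.03] F tool [ 0.27 -0.06 -0.28] M tool [ 0.201 -0.508 -0.003] g 0.202
```

Request:
carry_out --rows '[{"offset": [0, 0, 0], "rot": [0, 0, -4], "gripper": 0}, {"offset": [0, 0, 0], "rot": [0, 0, -4], "gripper": 0}, {"offset": [0, 0, 0], "rot": [0, 0, -4], "gripper": 0}, {"offset": [0, 0, 0], "rot": [0, 0, 0], "gripper": 0}]'

```text
time: 4.88
position: [0.6208, -0.2224, 0.2212]
tool_rot: [3.0, 0.593, 0.681]
ft_force: [2.4, 0.6, -0.5]
grip_width: 0.206
```

Run:
```python
from h import *
where()
```

```text
t 4.875 deck [ 0.0017 -0.0002  0.0916] rot from RT (tool) [ -0.17   0.08 -11.98] F tool [1.99 0.22 1.47] M tool [-0.007 -0.141 -0.005] g 0.206
```

It ran 12° with no torque; continue this way.

Request:
carry_out --rows '[{"offset": [0, 0, 0], "rot": [0, 0, -6], "gripper": 0}, {"offset": [0, 0, 0], "rot": [0, 0, -6], "gripper": 0}, {"offset": [0, 0, 0], "rot": [0, 0, -6], "gripper": 0}, {"offset": [0, 0, 0], "rot": [0, 0, 0], "gripper": 0}]'

```text
time: 5.38
position: [0.6208, -0.222, 0.2212]
tool_rot: [2.811, 1.031, 0.656]
ft_force: [2.3, -0.6, 0.4]
grip_width: 0.206
```

Run:
```python
from h import *
where(); d=snap('wrist','wrist3.png'); print(ctrl.get_state()['joint_positions'])
```

```text
t 5.375 deck [0.0018 0.0001 0.0916] rot from RT (tool) [ -0.16   0.06 -29.91] F tool [1.38 1.89 0.52] M tool [0.046 0.071 0.02 ] g 0.206
[ 0.85335739  0.12209661 -0.44623053  1.78911195 -0.24277878  0.88898131
 -0.32880992]
```

View pics/wrist3.png

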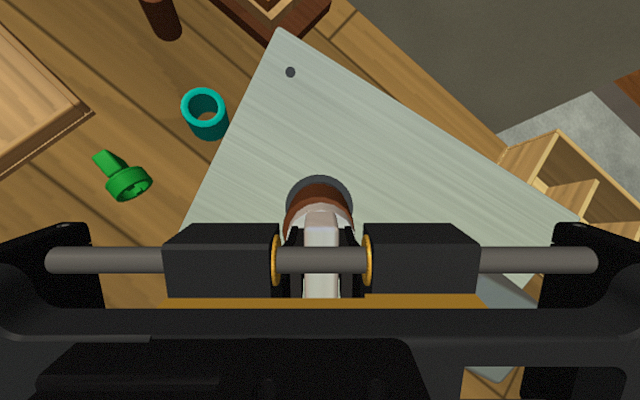

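The bar (about (321,230)) has turned with the jaws by 30°; this is the free direction. On to 70°.

Request:
carry_out --rows '[{"offset": [0, 0, 0], "rot": [0, 0, -6], "gripper": 0}, {"offset": [0, 0, 0], "rot": [0, 0, -6], "gripper": 0}, {"offset": [0, 0, 0], "rot": [0, 0, -6], "gripper": 0}, {"offset": [0, 0, 0], "rot": [0, 0, -6], "gripper": 0}, {"offset": [0, 0, 0], "rot": [0, 0, -6], "gripper": 0}, {"offset": [0, 0, 0], "rot": [0, 0, -6], "gripper": 0}, {"offset": [0, 0, 0], "rot": [0, 0, -4], "gripper": 0}, {"offset": [0, 0, 0], "rot": [0, 0, 0], "gripper": 0}]'

```text
time: 6.42
position: [0.6205, -0.2211, 0.221]
tool_rot: [2.195, 1.852, 0.553]
ft_force: [0.0, 2.5, 1.0]
grip_width: 0.206
```

Run:
```python
from h import *
where(); d=snap('wrist','wrist4.png'); print(ctrl.get_state()['joint_positions'])
```

```text
t 6.425 deck [0.0016 0.0011 0.0915] rot from RT (tool) [-7.000e-02  1.000e-02 -6.992e+01] F tool [ 2.63 -0.03 -0.73] M tool [ 0.262  0.563 -0.08 ] g 0.206
[ 0.90168508  0.12632654 -0.49963569  1.78787096 -0.23208668  0.88911635
  0.36166117]
```

View pics/wrist4.png

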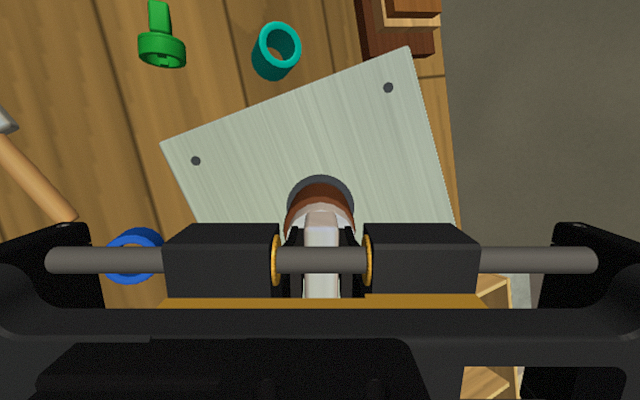

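The bar is still vertical between the jaws after 70°. Draw out slowly and watch the force.

Request:
carry_out --rows '[{"offset": [0, 0, -0.004], "rot": [0, 0, 0], "gripper": 0}, {"offset": [0, 0, -0.004], "rot": [0, 0, 0], "gripper": 0}, {"offset": [0, 0, -0.004], "rot": [0, 0, 0], "gripper": 0}]' --grip_force 40

```text
time: 6.85
position: [0.6148, -0.2226, 0.2314]
tool_rot: [2.194, 1.854, 0.551]
ft_force: [0.1, 0.6, -0.7]
grip_width: 0.201
```

Run:
```python
from h import *
where()
```

```text
t 6.85 deck [0.0006 0.0006 0.1033] rot from RT (tool) [-4.000e-02 -7.000e-02 -7.002e+01] F tool [ 0.53 -0.33  0.73] M tool [ 0.58  -0.16  -0.014] g 0.201
```

Request:
carry_out --rows '[{"offset": [0, 0, -0.01], "rot": [0, 0, 0], "gripper": 0}, {"offset": [0, 0, -0.015], "rot": [0, 0, 0], "gripper": 0}, {"offset": [0, 0, -0.02], "rot": [0, 0, 0], "gripper": 0}, {"offset": [0, 0, -0.025], "rot": [0, 0, 0], "gripper": 0}, {"offset": [0, 0, -0.025], "rot": [0, 0, 0], "gripper": 0}, {"offset": [0, 0, 0], "rot": [0, 0, 0], "gripper": 0}]'

```text
time: 7.6
position: [0.5759, -0.2324, 0.3214]
tool_rot: [2.19, 1.847, 0.551]
ft_force: [0.3, 0.0, -2.5]
grip_width: 0.206
```

Run:
```python
from h import *
where(); s=snap('scene','scene1.png'); crop(s,140,100,300,220,5,'c4.png')
s=load('scene0');t=load('top0'); 
crop(s,290,195,410,290,6,'c5.png');crop(t,230,185,315,250,9,'c6.png')
```

```text
t 7.6 deck [ 0.0024 -0.002   0.2018] rot from RT (tool) [ -0.56  -0.08 -70.  ] F tool [-0.27 -0.78  2.39] M tool [ 0.515 -0.219  0.011] g 0.206
```

View pics/c4.png

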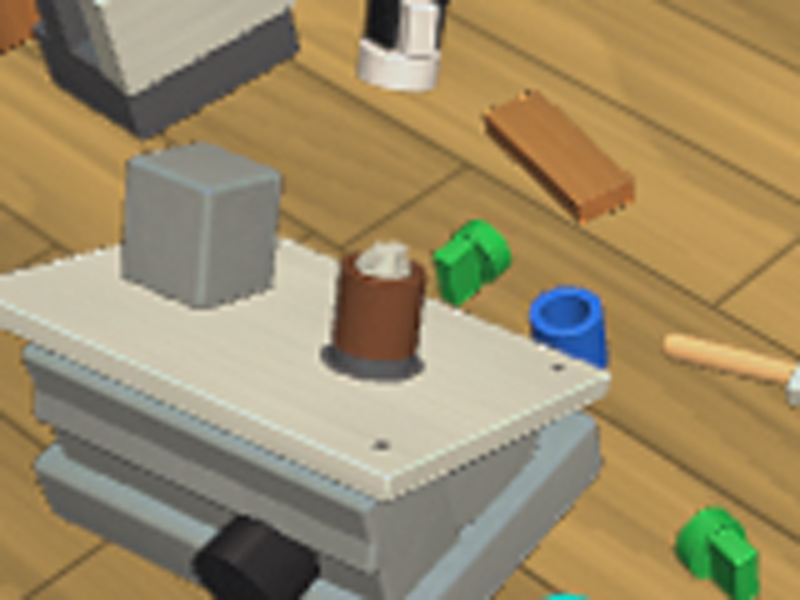

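View pics/c5.png

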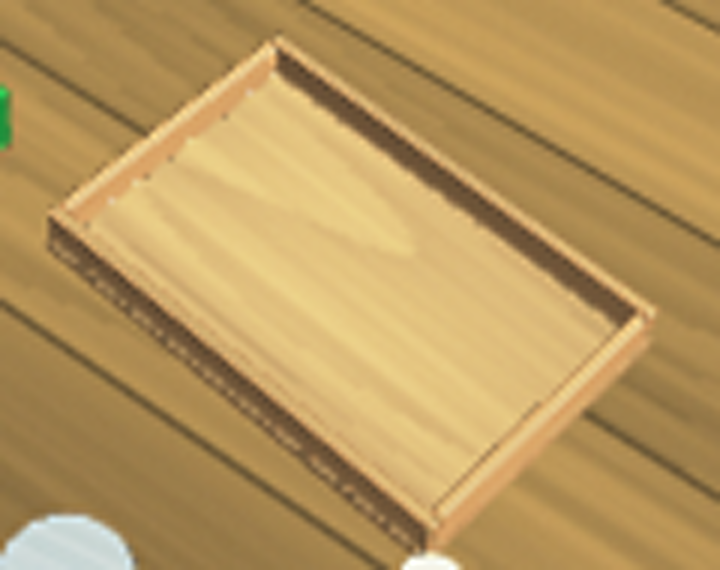

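View pics/c6.png

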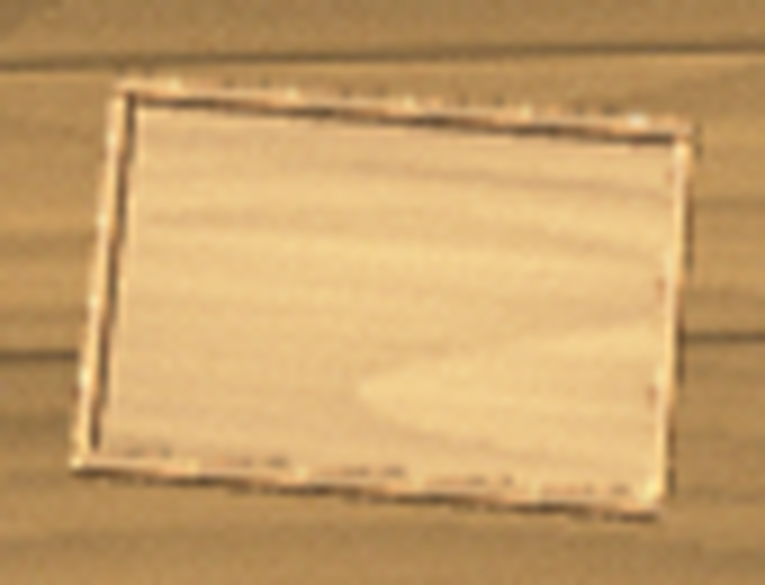

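The nut is in the gripper (c4, top), clear of the drum, which stays on the spindle with the lugs exposed. Now the tray's corners.

Run:
```python
from h import *
np.set_printoptions(precision=4,suppress=True)
s=load('scene0');t=load('top0')
A=[plane(s,*(np.array(p)/6+[290,195]-.42),.032) for p in [(278,40),(50,216),(430,528),(655,316)]]
B=[plane(t,*(np.array(p)/9+[230,185]-.44),.032) for p in [(660,515),(690,125),(118,85),(75,465)]]
A=np.array(A);B=np.array(B);print(A,B,A.mean(0),B.mean(0))
for C in(A,B):
    v=C[3]-C[0]; print(np.linalg.norm(v),np.linalg.norm(C[1]-C[0]),np.degrees(np.arctan2(-v[0],v[1])))
c=(A.mean(0)+B.mean(0))/2; print(c)
```

```text
[[0.4385 0.0838 0.032 ]
 [0.6036 0.0663 0.032 ]
 [0.6282 0.3095 0.032 ]
 [0.4649 0.3291 0.032 ]] [[0.4317 0.0824 0.032 ]
 [0.5988 0.0651 0.032 ]
 [0.623  0.3092 0.032 ]
 [0.4595 0.327  0.032 ]] [0.5338 0.1972 0.032 ] [0.5283 0.1959 0.032 ]
0.24667407718889384 0.16602479731881956 -6.1338540915634
0.24612799652350065 0.16806691692797054 -6.498457356426596
[0.531  0.1965 0.032 ]
```

Run:
```python
from h import *
np.set_printoptions(precision=4,suppress=True)
s=load('scene0');t=load('top0')
print('glue',tri(s,(362,294),t,(225,158)),plane(t,229,172,.0),plane(s,357,330,0)); print('jar',plane(t,265,153,.085),plane(s,300,288,.085))
az=np.radians(-6.3); ty=np.array([np.sin(-az),np.cos(az),0]); tx=np.array([np.cos(az),np.sin(az),0])
Rn=np.c_[ty,tx,[0,0,-1]]; print(np.linalg.det(Rn))
c=np.array([.531,.1965,0])+.06*ty; print(c)
plan(c+[0,0,.15],Rn,18)
```

```text
glue [0.7245 0.3576 0.1675] [0.7221 0.3674 0.    ] [0.7296 0.3694 0.    ]
jar [0.7684 0.2177 0.085 ] [0.7657 0.2125 0.085 ]
1.0
[0.5376 0.2561 0.    ]
rot/row [ 1.33 -0.42 -0.18] dist 0.5176221111973294
[0.025, -0.0106, 0.0096]
[0.0251, -0.0103, 0.0096]
[0.0252, -0.01, 0.0097]
[0.0253, -0.0097, 0.0097]
[0.0254, -0.0094, 0.0097]
[0.0255, -0.0091, 0.0098]
[0.0256, -0.0088, 0.0098]
[0.0257, -0.0085, 0.0098]
[0.0258, -0.0082, 0.0098]
[0.0259, -0.0079, 0.0098]
[0.026, -0.0075, 0.0098]
[0.0261, -0.0072, 0.0098]
[0.0262, -0.0069, 0.0097]
[0.0262, -0.0066, 0.0097]
[0.0263, -0.0063, 0.0097]
[0.0264, -0.006, 0.0096]
[0.0265, -0.0057, 0.0096]
[0.0266, -0.0054, 0.0095]
```

Request:
carry_out --rows '[{"offset": [0.025, -0.0105, 0.0096], "rot": [1.33, -0.42, -0.18], "gripper": 0}, {"offset": [0.025, -0.0103, 0.0096], "rot": [1.33, -0.42, -0.18], "gripper": 0}, {"offset": [0.025, -0.01, 0.0097], "rot": [1.33, -0.42, -0.18], "gripper": 0}, {"offset": [0.0255, -0.0097, 0.0097], "rot": [1.33, -0.42, -0.18], "gripper": 0}, {"offset": [0.0255, -0.0094, 0.0097], "rot": [1.33, -0.42, -0.18], "gripper": 0}, {"offset": [0.0255, -0.0091, 0.0098], "rot": [1.33, -0.42, -0.18], "gripper": 0}, {"offset": [0.0255, -0.0088, 0.0098], "rot": [1.33, -0.42, -0.18], "gripper": 0}, {"offset": [0.0255, -0.0085, 0.0098], "rot": [1.33, -0.42, -0.18], "gripper": 0}, {"offset": [0.026, -0.0082, 0.0098], "rot": [1.33, -0.42, -0.18], "gripper": 0}]'

```text
time: 8.78
position: [0.5558, 0.015, 0.2326]
tool_rot: [2.279, 1.984, 0.286]
ft_force: [-0.6, 0.3, -0.8]
grip_width: 0.205
```

Request:
carry_out --rows '[{"offset": [0.026, -0.008, 0.0098], "rot": [1.33, -0.42, -0.18], "gripper": 0}, {"offset": [0.026, -0.0075, 0.0098], "rot": [1.33, -0.42, -0.18], "gripper": 0}, {"offset": [0.026, -0.0072, 0.0098], "rot": [1.33, -0.42, -0.18], "gripper": 0}, {"offset": [0.026, -0.007, 0.0097], "rot": [1.33, -0.42, -0.18], "gripper": 0}, {"offset": [0.0262, -0.0066, 0.0097], "rot": [1.33, -0.42, -0.18], "gripper": 0}, {"offset": [0.0263, -0.0063, 0.0097], "rot": [1.33, -0.42, -0.18], "gripper": 0}, {"offset": [0.0264, -0.006, 0.0096], "rot": [1.33, -0.42, -0.18], "gripper": 0}, {"offset": [0.0265, -0.0057, 0.0096], "rot": [1.33, -0.42, -0.18], "gripper": 0}, {"offset": [0.0266, -0.0054, 0.0095], "rot": [1.33, -0.42, -0.18], "gripper": 0}, {"offset": [0, 0, 0], "rot": [0, 0, 0], "gripper": 0}]'

```text
time: 10.02
position: [0.5349, 0.2608, 0.1481]
tool_rot: [-2.329, -2.097, 0.0]
ft_force: [0.2, -0.2, -1.5]
grip_width: 0.199
```

```bash
cat >> h.py <<'E'
az=np.radians(-6.3); TY=np.array([np.sin(-az),np.cos(az),0]); TX=np.array([np.cos(az),np.sin(az),0]); TC=np.array([.531,.1965,0])
RN=np.c_[TY,TX,[0,0,-1]]
E
python3 - <<'E'
from h import *
s=snap('scene','scene2.png'); crop(s,280,150,420,290,4,'c7.png')
p,_,st=cur();print(p,st['joint_positions'],st['grip_width'])
plan(TC+.06*TY+[0,0,.0415],RN,6)
E
```

```text
[0.53572737 0.25895127 0.14860558] [ 0.24181579  0.39476494 -0.9033725   1.67082434  0.31960744  1.23572912
 -0.8377801 ] 0.20749391500113232
rot/row [-0.04 -0.03  0.03] dist 0.10715861208892774
[-0.0005, 0.0004, 0.0178]
[-0.0005, 0.0004, 0.0178]
[-0.0005, 0.0004, 0.0178]
[-0.0005, 0.0004, 0.0178]
[-0.0005, 0.0004, 0.0178]
[-0.0004, 0.0004, 0.0179]
```

View pics/c7.png

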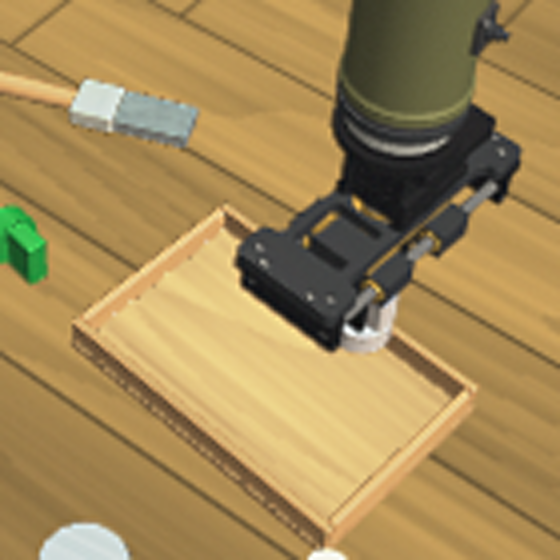

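The nut hangs in the jaws over the tray ((371,236) in the scene picture). Lower in two stages with a force check.

Request:
carry_out --rows '[{"offset": [-0.0005, 0, 0.018], "rot": [0, 0, 0], "gripper": 0}, {"offset": [-0.0005, 0, 0.018], "rot": [0, 0, 0], "gripper": 0}, {"offset": [-0.0005, 0.0005, 0.018], "rot": [0, 0, 0], "gripper": 0}, {"offset": [-0.0005, 0.0005, 0.018], "rot": [0, 0, 0], "gripper": 0}, {"offset": [-0.0005, 0, 0.018], "rot": [0, 0, 0], "gripper": 0}, {"offset": [0, 0, 0.012], "rot": [0, 0, 0], "gripper": 0}, {"offset": [0, 0, 0], "rot": [0, 0, 0], "gripper": 0}]'

```text
time: 10.95
position: [0.5365, 0.2555, 0.0468]
tool_rot: [-2.336, -2.094, 0.001]
ft_force: [-0.3, -0.5, -1.7]
grip_width: 0.207
```

Run:
```python
from h import *
where(); print(cur()[0],ctrl.get_state()['ft_force'])
```

```text
t 10.95 deck [-0.0689  0.485  -0.0679] rot from RT (tool) [ 16.27 -21.48 -72.06] F tool [-0.53 -0.2   1.67] M tool [-0.068 -0.024  0.015] g 0.207
[0.53654337 0.25547225 0.04682084] [-0.26049687 -0.50459583 -1.67529103]
```

Request:
carry_out --rows '[{"offset": [0, 0, 0.002], "rot": [0, 0, 0], "gripper": 0}, {"offset": [0, 0, 0.002], "rot": [0, 0, 0], "gripper": 0}, {"offset": [0, 0, 0.0015], "rot": [0, 0, 0], "gripper": 0}, {"offset": [0, 0, 0], "rot": [0, 0, 0], "gripper": 0}]'

```text
time: 11.45
position: [0.5373, 0.2557, 0.0426]
tool_rot: [-2.337, -2.094, -0.002]
ft_force: [-0.6, 0.1, -1.0]
grip_width: 0.204
```

Request:
carry_out --rows '[{"offset": [0, 0, 0.001], "rot": [0, 0, 0], "gripper": 0}, {"offset": [0, 0, 0.001], "rot": [0, 0, 0], "gripper": 0}, {"offset": [0, 0, 0], "rot": [0, 0, 0], "gripper": 0}]'

```text
time: 11.82
position: [0.5372, 0.2557, 0.0404]
tool_rot: [-2.337, -2.094, -0.002]
ft_force: [-0.0, -0.8, -1.1]
grip_width: 0.199
```

Request:
carry_out --rows '[{"offset": [0, 0, 0.001], "rot": [0, 0, 0], "gripper": 0}, {"offset": [0, 0, 0.001], "rot": [0, 0, 0], "gripper": 0}, {"offset": [0, 0, 0], "rot": [0, 0, 0], "gripper": 0}]'

```text
time: 12.2
position: [0.5371, 0.2557, 0.0383]
tool_rot: [-2.337, -2.094, -0.001]
ft_force: [0.4, -0.6, -1.7]
grip_width: 0.202
```

Request:
carry_out --rows '[{"offset": [0, 0, 0.001], "rot": [0, 0, 0], "gripper": 0}, {"offset": [0, 0, 0], "rot": [0, 0, 0], "gripper": 0}]'

```text
time: 12.45
position: [0.5372, 0.2557, 0.0374]
tool_rot: [-2.337, -2.094, -0.002]
ft_force: [0.7, -0.1, -0.9]
grip_width: 0.201
```

Request:
carry_out --rows '[{"offset": [0, 0, 0.001], "rot": [0, 0, 0], "gripper": 0}, {"offset": [0, 0, 0], "rot": [0, 0, 0], "gripper": 0}]'

```text
time: 12.7
position: [0.5373, 0.2559, 0.0371]
tool_rot: [-2.337, -2.095, -0.002]
ft_force: [-1.4, -0.7, 4.2]
grip_width: 0.206
```

Run:
```python
from h import *
s=snap('scene','scene3.png'); crop(s,330,190,420,270,8,'c8.png'); print(ctrl.get_state()['ft_force'],cur()[0])
```

```text
[-1.54848424 -1.78736436  5.59082746] [0.53725411 0.25586842 0.03704805]
```

View pics/c8.png

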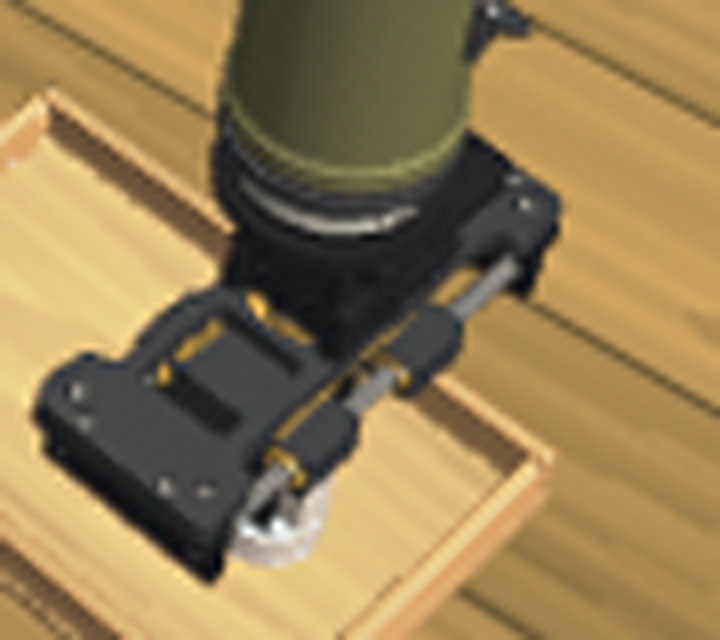

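Contact felt (5 N up at TCP z = 37 mm): the nut stands on the tray's floor. Release and lift.

Request:
carry_out --rows '[{"offset": [0, 0, 0], "rot": [0, 0, 0], "gripper": 0.6}, {"offset": [0, 0, 0], "rot": [0, 0, 0], "gripper": 0.6}, {"offset": [0, 0, 0], "rot": [0, 0, 0], "gripper": 0.6}, {"offset": [0, 0, -0.015], "rot": [0, 0, 0], "gripper": 0.6}, {"offset": [0, 0, -0.03], "rot": [0, 0, 0], "gripper": 0.8}, {"offset": [0, 0, -0.04], "rot": [0, 0, 0], "gripper": 1}, {"offset": [0, 0, -0.04], "rot": [0, 0, 0], "gripper": 1}, {"offset": [0, 0, 0], "rot": [0, 0, 0], "gripper": 1}]'

```text
time: 13.75
position: [0.5395, 0.257, 0.1662]
tool_rot: [-2.338, -2.096, -0.013]
ft_force: [-0.3, 0.3, 0.3]
grip_width: 0.953
```

```bash
sed -i 's/^RT=D@/O=O+.0025*D[:,2]\nRT=D@/' h.py
python3 - <<'E'
from h import *
np.set_printoptions(precision=4,suppress=True)
d=snap('wrist','wrist5.png'); t=snap('top','top5.png'); crop(t,225,180,320,250,8,'c9.png')
p,Rr,s=cur();print(p,s['joint_positions'],s['grip_width'])
# retreat target above spindle; jaws along deck y vs at -70?
plan(O+D[:,2]*.17,RT,22)
plan(O+D[:,2]*.17,R.from_matrix(RT)*R.from_euler('z',-70,degrees=True),18)
E
```

```text
[0.5376 0.2553 0.1623] [ 0.2545  0.3803 -0.91    1.6577  0.31    1.2561 -0.8269] 0.9793497008110335
rot/row [-0.73  0.97  3.28] dist 0.5037879177933324
[-0.0216, 0.0046, -0.0061]
[-0.0212, 0.0059, -0.0064]
[-0.0207, 0.0071, -0.0066]
[-0.0202, 0.0084, -0.0069]
[-0.0195, 0.0096, -0.0071]
[-0.0188, 0.0108, -0.0073]
[-0.018, 0.012, -0.0074]
[-0.0172, 0.0131, -0.0076]
[-0.0163, 0.0141, -0.0077]
[-0.0153, 0.0151, -0.0078]
[-0.0143, 0.0161, -0.0078]
[-0.0132, 0.017, -0.0078]
[-0.0121, 0.0178, -0.0078]
[-0.0109, 0.0185, -0.0078]
[-0.0097, 0.0192, -0.0077]
[-0.0085, 0.0199, -0.0076]
[-0.0072, 0.0204, -0.0075]
[-0.0059, 0.0209, -0.0074]
[-0.0046, 0.0213, -0.0072]
[-0.0032, 0.0216, -0.007]
[-0.0019, 0.0218, -0.0067]
[-0.0005, 0.022, -0.0065]
rot/row [-1.32  0.43  0.18] dist 0.5037879177933323
[-0.0264, 0.0056, -0.0074]
[-0.0263, 0.0058, -0.0075]
[-0.0263, 0.0061, -0.0075]
[-0.0262, 0.0063, -0.0076]
[-0.0261, 0.0066, -0.0076]
[-0.026, 0.0069, -0.0077]
[-0.026, 0.0071, -0.0077]
[-0.0259, 0.0074, -0.0077]
[-0.0258, 0.0076, -0.0077]
[-0.0257, 0.0079, -0.0077]
[-0.0256, 0.0082, -0.0078]
[-0.0255, 0.0084, -0.0078]
[-0.0255, 0.0087, -0.0077]
[-0.0254, 0.0089, -0.0077]
[-0.0253, 0.0092, -0.0077]
[-0.0252, 0.0094, -0.0077]
[-0.0251, 0.0097, -0.0077]
[-0.025, 0.01, -0.0076]
```

View pics/c9.png

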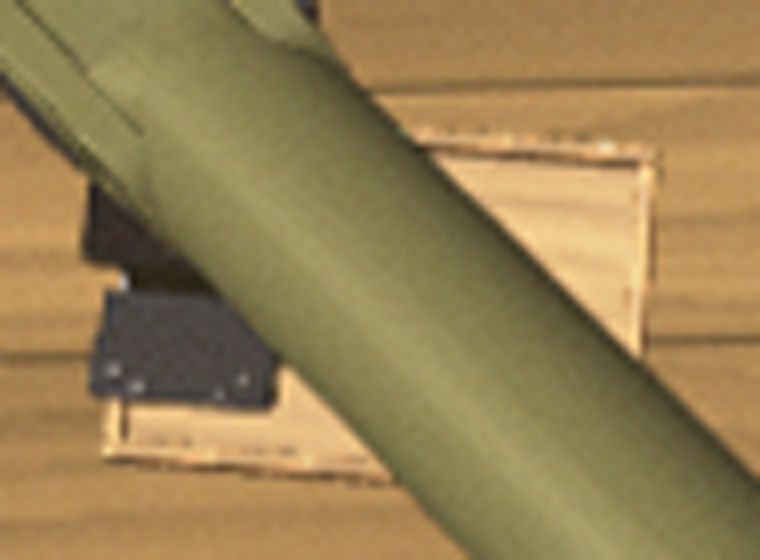

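View pics/wrist5.png

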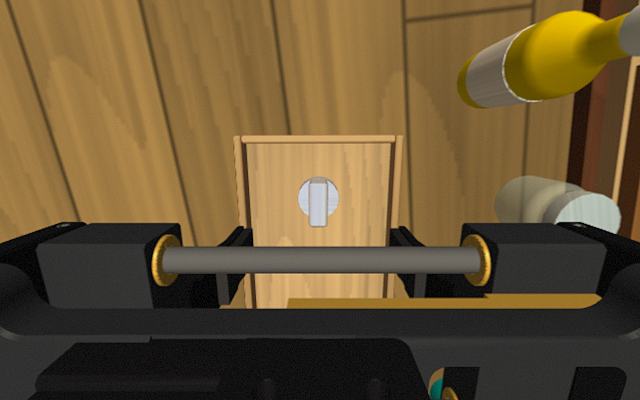

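The nut stands upright on the tray's floor (wrist (318,200)). Back to the spindle for the drum.

Request:
carry_out --rows '[{"offset": [-0.0264, 0.0056, -0.0075], "rot": [-1.32, 0.43, 0.18], "gripper": 1}, {"offset": [-0.0263, 0.0058, -0.0075], "rot": [-1.32, 0.43, 0.18], "gripper": 1}, {"offset": [-0.0263, 0.006, -0.0075], "rot": [-1.32, 0.43, 0.18], "gripper": 1}, {"offset": [-0.0262, 0.0063, -0.0076], "rot": [-1.32, 0.43, 0.18], "gripper": 1}, {"offset": [-0.026, 0.0066, -0.0076], "rot": [-1.32, 0.43, 0.18], "gripper": 1}, {"offset": [-0.026, 0.007, -0.0077], "rot": [-1.32, 0.43, 0.18], "gripper": 1}, {"offset": [-0.026, 0.007, -0.0077], "rot": [-1.32, 0.43, 0.18], "gripper": 1}, {"offset": [-0.026, 0.0074, -0.0077], "rot": [-1.32, 0.43, 0.18], "gripper": 1}, {"offset": [-0.0258, 0.0076, -0.0077], "rot": [-1.32, 0.43, 0.18], "gripper": 1}]'

```text
time: 14.98
position: [0.5605, 0.0122, 0.2262]
tool_rot: [2.281, 1.985, 0.287]
ft_force: [-0.9, -1.0, 0.2]
grip_width: 0.998
```

Request:
carry_out --rows '[{"offset": [-0.0257, 0.008, -0.0077], "rot": [-1.32, 0.43, 0.18], "gripper": 1}, {"offset": [-0.0256, 0.008, -0.0078], "rot": [-1.32, 0.43, 0.18], "gripper": 1}, {"offset": [-0.0255, 0.0084, -0.0078], "rot": [-1.32, 0.43, 0.18], "gripper": 1}, {"offset": [-0.0255, 0.0087, -0.0077], "rot": [-1.32, 0.43, 0.18], "gripper": 1}, {"offset": [-0.0254, 0.009, -0.0077], "rot": [-1.32, 0.43, 0.18], "gripper": 1}, {"offset": [-0.0253, 0.009, -0.0077], "rot": [-1.32, 0.43, 0.18], "gripper": 1}, {"offset": [-0.0252, 0.0095, -0.0077], "rot": [-1.32, 0.43, 0.18], "gripper": 1}, {"offset": [-0.025, 0.0097, -0.0077], "rot": [-1.32, 0.43, 0.18], "gripper": 1}, {"offset": [-0.025, 0.01, -0.0076], "rot": [-1.32, 0.43, 0.18], "gripper": 1}, {"offset": [0, 0, 0], "rot": [0, 0, 0], "gripper": 1}]'

```text
time: 16.23
position: [0.5842, -0.2316, 0.2913]
tool_rot: [2.202, 1.851, 0.551]
ft_force: [0.4, -0.0, -0.1]
grip_width: 1.003
```

Run:
```python
from h import *
np.set_printoptions(precision=4,suppress=True)
where(); d=snap('wrist','wrist6.png'); where()
plan(O+D[:,2]*.10,R.from_matrix(RT)*R.from_euler('z',-70,degrees=True),4)
for z in(0,.01,.06,.072):print(z,proj(d,O+D[:,2]*z))
```

```text
t 16.225 deck [-0.0028 -0.0027  0.1685] rot from RT (tool) [  0.14  -0.11 -69.69] F tool [-0.    0.35  0.24] M tool [ 0.423 -0.16  -0.038] g 1.003
t 16.275 deck [-0.0021 -0.0004  0.1682] rot from RT (tool) [  0.25  -0.05 -69.83] F tool [1.   1.03 0.66] M tool [ 0.405 -0.15  -0.073] g 1.004
rot/row [-0.05 -0.02 -0.04] dist 0.06820408591175231
[0.0002, 0.0005, 0.017]
[0.0002, 0.0005, 0.017]
[0.0002, 0.0005, 0.017]
[0.0003, 0.0005, 0.017]
0 [322.2492 186.2092]
0.01 [322.2569 187.915 ]
0.06 [322.3036 198.2862]
0.072 [322.3175 201.3558]
```

View pics/wrist6.png

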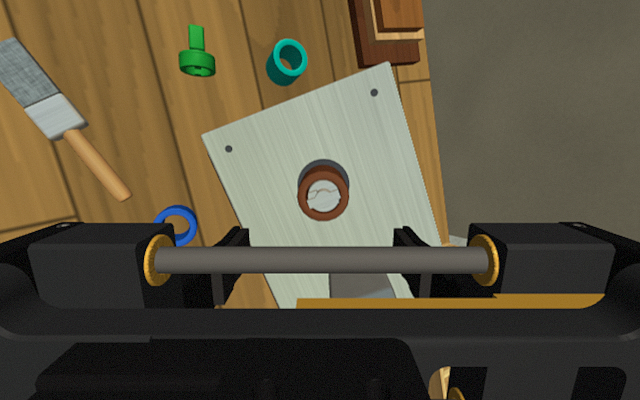

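Run:
```python
from h import *
d=load('wrist6'); crop(d,284,150,364,230,7,'c10.png')
```

```text
(no output)
```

View pics/c10.png

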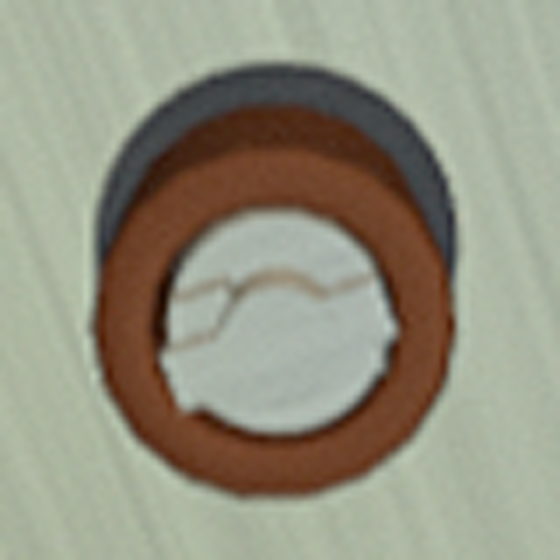

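Run:
```python
from h import *
d=load('wrist6'); print(dplane(d,322.9,195.4,.06,O,D))
W=lambda p:np.array(p)/7+[284,150]-.43
print([dplane(d,*W(p),.06,O,D).round(4).tolist() for p in[(95,321),(455,321),(275,145),(275,497)]])
```

```text
[0.00149253 0.00242982 0.06      ]
[[-0.0213, 0.0108, 0.06], [0.0242, -0.006, 0.06], [0.0096, 0.0247, 0.06], [-0.0071, -0.0209, 0.06]]
```

Request:
carry_out --rows '[{"offset": [0.0006, 0.0005, 0.018], "rot": [0, 0, 0], "gripper": 1}, {"offset": [0.0006, 0.0005, 0.018], "rot": [0, 0, 0], "gripper": 1}, {"offset": [0.0006, 0.0005, 0.018], "rot": [0, 0, 0], "gripper": 1}, {"offset": [0.0006, 0.0005, 0.018], "rot": [0, 0, 0], "gripper": 1}, {"offset": [0, 0, 0], "rot": [0, 0, 0], "gripper": 1}]'

```text
time: 16.9
position: [0.6171, -0.2197, 0.2262]
tool_rot: [2.198, 1.86, 0.553]
ft_force: [0.1, 1.2, -0.3]
grip_width: 1.0
```

Run:
```python
from h import *
where()
plan(O+D@[.0008,.0015,.029],R.from_matrix(RT)*R.from_euler('z',-70,degrees=True),5)
```

```text
t 16.9 deck [0.001 0.003 0.095] rot from RT (tool) [ 3.700e-01 -1.000e-02 -6.999e+01] F tool [ 1.15 -0.2   0.4 ] M tool [ 0.404 -0.141 -0.015] g 1.0
rot/row [-0.06 -0.04 -0.  ] dist 0.06597209566179799
[-0.0003, 0.0001, 0.0132]
[-0.0003, 0.0001, 0.0132]
[-0.0003, 0.0001, 0.0132]
[-0.0003, 0.0001, 0.0132]
[-0.0003, 0.0001, 0.0132]
```

Request:
carry_out --rows '[{"offset": [0, 0, 0.013], "rot": [-0.1, 0, 0], "gripper": 1}, {"offset": [0, 0, 0.013], "rot": [-0.1, 0, 0], "gripper": 1}, {"offset": [0, 0, 0.013], "rot": [-0.1, 0, 0], "gripper": 1}, {"offset": [-0.0005, 0, 0.013], "rot": [0, 0, 0], "gripper": 1}, {"offset": [-0.0005, 0, 0.013], "rot": [0, 0, 0], "gripper": 1}, {"offset": [0, 0, 0], "rot": [0, 0, 0], "gripper": 1}]'

```text
time: 17.65
position: [0.6441, -0.2164, 0.1679]
tool_rot: [2.195, 1.854, 0.557]
ft_force: [-0.5, 0.2, -0.4]
grip_width: 0.999
```

Run:
```python
from h import *
where(); s=snap('scene','scene4.png'); crop(s,150,80,290,220,4,'c11.png')
```

```text
t 17.65 deck [0.0009 0.0014 0.0307] rot from RT (tool) [ 1.000e-02  1.600e-01 -6.996e+01] F tool [ 0.02 -0.63  0.17] M tool [ 0.406 -0.148  0.003] g 0.999
```

View pics/c11.png

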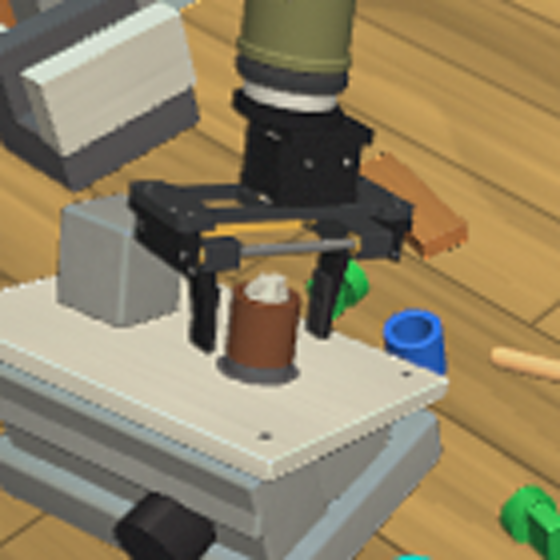

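The open jaws straddle the brown drum at about (216,162), clear of everything else. Close.

Request:
carry_out --rows '[{"offset": [0, 0, 0], "rot": [0, 0, 0], "gripper": 0.3}, {"offset": [0, 0, 0], "rot": [0, 0, 0], "gripper": 0.3}, {"offset": [0, 0, 0], "rot": [0, 0, 0], "gripper": 0.3}, {"offset": [0, 0, 0], "rot": [0, 0, 0], "gripper": 0.3}, {"offset": [0, 0, 0], "rot": [0, 0, 0], "gripper": 0.3}]' --grip_force 30

```text
time: 18.32
position: [0.644, -0.217, 0.1695]
tool_rot: [2.194, 1.853, 0.556]
ft_force: [-1.3, 0.1, 1.6]
grip_width: 0.573
```

Run:
```python
from h import *
where()
```

```text
t 18.325 deck [0.0014 0.0008 0.0322] rot from RT (tool) [ -0.11   0.14 -69.97] F tool [ 0.18 -0.54 -2.  ] M tool [ 0.731 -0.111 -0.042] g 0.573
```

Request:
carry_out --rows '[{"offset": [0, 0, -0.005], "rot": [0, 0, 0], "gripper": 0.3}, {"offset": [0, 0, -0.006], "rot": [0, 0, 0], "gripper": 0.3}, {"offset": [0, 0, -0.006], "rot": [0, 0, 0], "gripper": 0.3}]'

```text
time: 18.7
position: [0.6371, -0.2184, 0.1853]
tool_rot: [2.193, 1.852, 0.557]
ft_force: [0.2, 0.4, -1.2]
grip_width: 0.572
```

Run:
```python
from h import *
where()
```

```text
t 18.7 deck [0.0017 0.0008 0.0495] rot from RT (tool) [ -0.15   0.17 -69.98] F tool [ 0.19 -0.41  1.22] M tool [ 0.525 -0.234 -0.034] g 0.572
```

Only the drum's weight is felt; draw it fully off.

Request:
carry_out --rows '[{"offset": [0, 0, -0.01], "rot": [0, 0, 0], "gripper": 0.3}, {"offset": [0, 0, -0.012], "rot": [0, 0, 0], "gripper": 0.3}, {"offset": [0, 0, -0.015], "rot": [0, 0, 0], "gripper": 0.3}, {"offset": [0, 0, -0.015], "rot": [0, 0, 0], "gripper": 0.3}, {"offset": [0, 0, -0.02], "rot": [0, 0, 0], "gripper": 0.3}, {"offset": [0, 0, -0.02], "rot": [0, 0, 0], "gripper": 0.3}, {"offset": [0, 0, -0.02], "rot": [0, 0, 0], "gripper": 0.3}, {"offset": [0, 0, 0], "rot": [0, 0, 0], "gripper": 0.3}]'

```text
time: 19.7
position: [0.5907, -0.2279, 0.2888]
tool_rot: [2.19, 1.849, 0.557]
ft_force: [0.9, -0.5, -1.6]
grip_width: 0.574
```

Run:
```python
from h import *
where(); s=snap('scene','scene5.png'); crop(s,150,80,290,220,4,'c12.png')
plan(TC-.055*TY+[0,0,.13],RN,16)
print(TC-.055*TY)
```

```text
t 19.7 deck [ 0.0026 -0.0002  0.1633] rot from RT (tool) [ -0.41   0.17 -70.  ] F tool [-0.64  0.22  1.77] M tool [ 0.57  -0.223  0.006] g 0.574
rot/row [ 1.5  -0.49 -0.21] dist 0.40656566092535545
[0.0206, -0.0118, 0.0089]
[0.0208, -0.0115, 0.009]
[0.0209, -0.0112, 0.0091]
[0.021, -0.0109, 0.0093]
[0.0211, -0.0106, 0.0094]
[0.0212, -0.0103, 0.0095]
[0.0214, -0.0099, 0.0095]
[0.0215, -0.0096, 0.0096]
[0.0216, -0.0093, 0.0097]
[0.0217, -0.009, 0.0097]
[0.0218, -0.0086, 0.0098]
[0.0219, -0.0083, 0.0098]
[0.022, -0.008, 0.0098]
[0.0222, -0.0076, 0.0098]
[0.0223, -0.0073, 0.0098]
[0.0224, -0.0069, 0.0098]
[0.52496461 0.14183215 0.        ]
```

View pics/c12.png

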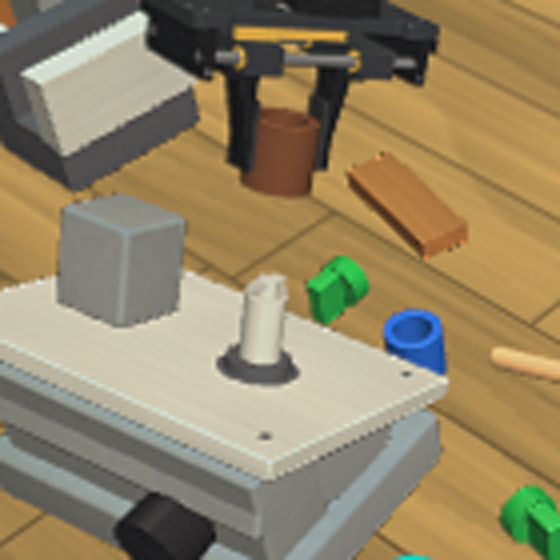

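The drum is clear of the spindle, held squarely at (219,117). Carry it to the tray.

Request:
carry_out --rows '[{"offset": [0.0206, -0.0118, 0.009], "rot": [1.5, -0.49, -0.21], "gripper": 0.3}, {"offset": [0.0208, -0.0115, 0.009], "rot": [1.5, -0.49, -0.21], "gripper": 0.3}, {"offset": [0.021, -0.0112, 0.0091], "rot": [1.5, -0.49, -0.21], "gripper": 0.3}, {"offset": [0.021, -0.011, 0.0093], "rot": [1.5, -0.49, -0.21], "gripper": 0.3}, {"offset": [0.021, -0.0106, 0.0094], "rot": [1.5, -0.49, -0.21], "gripper": 0.3}, {"offset": [0.0212, -0.0103, 0.0095], "rot": [1.5, -0.49, -0.21], "gripper": 0.3}, {"offset": [0.0214, -0.01, 0.0095], "rot": [1.5, -0.49, -0.21], "gripper": 0.3}, {"offset": [0.0215, -0.0096, 0.0096], "rot": [1.5, -0.49, -0.21], "gripper": 0.3}]'

```text
time: 20.75
position: [0.5568, -0.0409, 0.2066]
tool_rot: [2.278, 1.985, 0.288]
ft_force: [-0.9, 0.8, -2.1]
grip_width: 0.576
```

Request:
carry_out --rows '[{"offset": [0.0216, -0.0093, 0.0097], "rot": [1.5, -0.49, -0.21], "gripper": 0.3}, {"offset": [0.0217, -0.009, 0.0097], "rot": [1.5, -0.49, -0.21], "gripper": 0.3}, {"offset": [0.0218, -0.0086, 0.0098], "rot": [1.5, -0.49, -0.21], "gripper": 0.3}, {"offset": [0.022, -0.0083, 0.0098], "rot": [1.5, -0.49, -0.21], "gripper": 0.3}, {"offset": [0.022, -0.008, 0.0098], "rot": [1.5, -0.49, -0.21], "gripper": 0.3}, {"offset": [0.0222, -0.0076, 0.0098], "rot": [1.5, -0.49, -0.21], "gripper": 0.3}, {"offset": [0.0223, -0.0073, 0.0098], "rot": [1.5, -0.49, -0.21], "gripper": 0.3}, {"offset": [0.0224, -0.007, 0.0098], "rot": [1.5, -0.49, -0.21], "gripper": 0.3}, {"offset": [0, 0, 0], "rot": [0, 0, 0], "gripper": 0.3}]'

```text
time: 21.88
position: [0.5228, 0.1453, 0.1282]
tool_rot: [-2.33, -2.1, 0.0]
ft_force: [-0.6, -0.0, -1.3]
grip_width: 0.579
```

Run:
```python
from h import *
d=snap('wrist','wrist7.png')
p,Rr,st=cur();print(p,st['grip_width'],Rr.as_matrix()[:,2])
plan(TC-.055*TY+[0,0,.036],RN,6)
```

```text
[0.52347761 0.14351081 0.12871048] 0.5755070264375983 [-0.00233897  0.00216318 -0.99999492]
rot/row [-0.02 -0.02  0.04] dist 0.0927375949653254
[-0.0003, 0.0003, 0.0155]
[-0.0003, 0.0003, 0.0155]
[-0.0003, 0.0003, 0.0155]
[-0.0003, 0.0003, 0.0155]
[-0.0003, 0.0003, 0.0155]
[-0.0003, 0.0003, 0.0155]
```

View pics/wrist7.png

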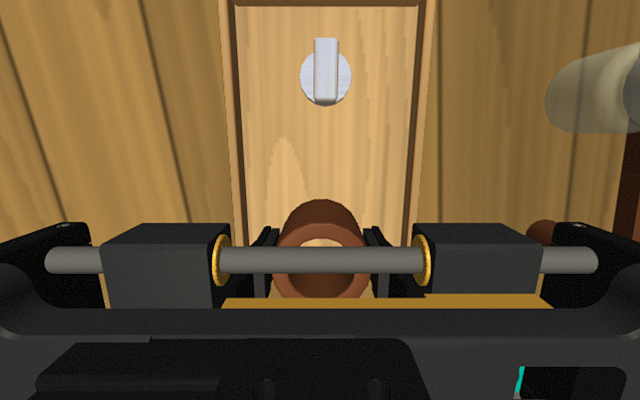

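The drum (321,250) hangs upright over the tray, well away from the nut (326,75). Lower to just above the floor (contact expected at TCP z ≈ 30 mm).

Request:
carry_out --rows '[{"offset": [-0.0005, 0.0005, 0.0155], "rot": [0, 0, 0], "gripper": 0.3}, {"offset": [-0.0005, 0.0005, 0.0155], "rot": [0, 0, 0], "gripper": 0.3}, {"offset": [-0.0005, 0.0005, 0.0155], "rot": [0, 0, 0], "gripper": 0.3}, {"offset": [0, 0, 0.0155], "rot": [0, 0, 0], "gripper": 0.3}, {"offset": [0, 0, 0.0155], "rot": [0, 0, 0], "gripper": 0.3}, {"offset": [0, 0, 0.015], "rot": [0, 0, 0], "gripper": 0.3}, {"offset": [0, 0, 0], "rot": [0, 0, 0], "gripper": 0.3}]'

```text
time: 22.8
position: [0.5243, 0.1409, 0.0356]
tool_rot: [-2.335, -2.097, 0.003]
ft_force: [-0.9, 0.3, -1.7]
grip_width: 0.571
```

Request:
carry_out --rows '[{"offset": [0, 0, 0.0015], "rot": [0, 0, 0], "gripper": 0.3}, {"offset": [0, 0, 0.0015], "rot": [0, 0, 0], "gripper": 0.3}, {"offset": [0, 0, 0], "rot": [0, 0, 0], "gripper": 0.3}]'

```text
time: 23.18
position: [0.5256, 0.141, 0.0344]
tool_rot: [-2.338, -2.097, -0.001]
ft_force: [-1.2, 0.2, -1.8]
grip_width: 0.578
```

Request:
carry_out --rows '[{"offset": [0, 0, 0.001], "rot": [0, 0, 0], "gripper": 0.3}, {"offset": [0, 0, 0], "rot": [0, 0, 0], "gripper": 0.3}]'

```text
time: 23.42
position: [0.5254, 0.141, 0.0331]
tool_rot: [-2.337, -2.097, -0.0]
ft_force: [0.3, -0.4, -2.1]
grip_width: 0.572
```

Request:
carry_out --rows '[{"offset": [0, 0, 0.001], "rot": [0, 0, 0], "gripper": 0.3}, {"offset": [0, 0, 0.001], "rot": [0, 0, 0], "gripper": 0.3}, {"offset": [0, 0, 0], "rot": [0, 0, 0], "gripper": 0.3}]'

```text
time: 23.8
position: [0.5252, 0.141, 0.0309]
tool_rot: [-2.337, -2.097, -0.0]
ft_force: [0.8, 0.7, -1.2]
grip_width: 0.575
```

Request:
carry_out --rows '[{"offset": [0, 0, 0.001], "rot": [0, 0, 0], "gripper": 0.3}, {"offset": [0, 0, 0], "rot": [0, 0, 0], "gripper": 0.3}]'

```text
time: 24.05
position: [0.5254, 0.1411, 0.0304]
tool_rot: [-2.337, -2.097, -0.0]
ft_force: [-2.1, -1.1, 2.3]
grip_width: 0.571
```

Contact at z = 30 mm. Release and lift.

Request:
carry_out --rows '[{"offset": [0, 0, 0], "rot": [0, 0, 0], "gripper": 0.7}, {"offset": [0, 0, 0], "rot": [0, 0, 0], "gripper": 0.9}, {"offset": [0, 0, 0], "rot": [0, 0, 0], "gripper": 0.9}, {"offset": [0, 0, -0.01], "rot": [0, 0, 0], "gripper": 0.9}, {"offset": [0, 0, -0.025], "rot": [0, 0, 0], "gripper": 0.9}, {"offset": [0, 0, -0.04], "rot": [0, 0, 0], "gripper": 0.9}, {"offset": [0, 0, -0.04], "rot": [0, 0, 0], "gripper": 0.9}, {"offset": [-0.03, 0, -0.04], "rot": [0, 0, 0], "gripper": 0.9}, {"offset": [-0.04, 0, -0.02], "rot": [0, 0, 0], "gripper": 0.9}, {"offset": [-0.04, 0, 0], "rot": [0, 0, 0], "gripper": 0.9}]'

```text
time: 25.3
position: [0.5148, 0.0309, 0.2077]
tool_rot: [2.335, 2.098, 0.005]
ft_force: [-0.2, -0.3, -0.7]
grip_width: 0.897
```

Run:
```python
from h import *
d=snap('wrist','wrist8.png');s=snap('scene','scene8.png'); t=snap('top','top8.png')
```

```text
(no output)
```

View pics/wrist8.png

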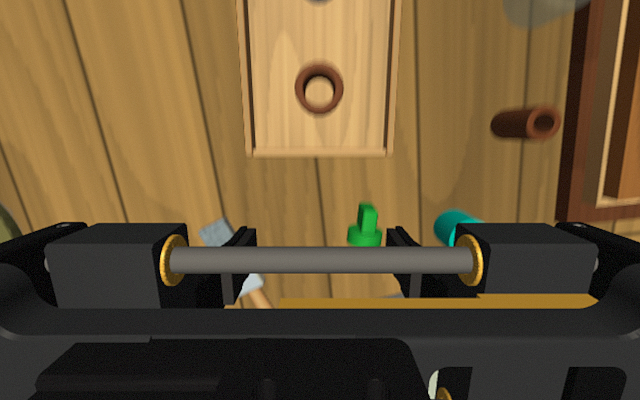

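View pics/scene8.png

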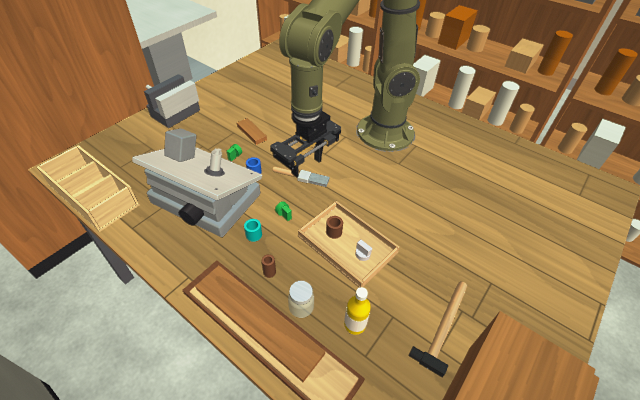

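View pics/top8.png

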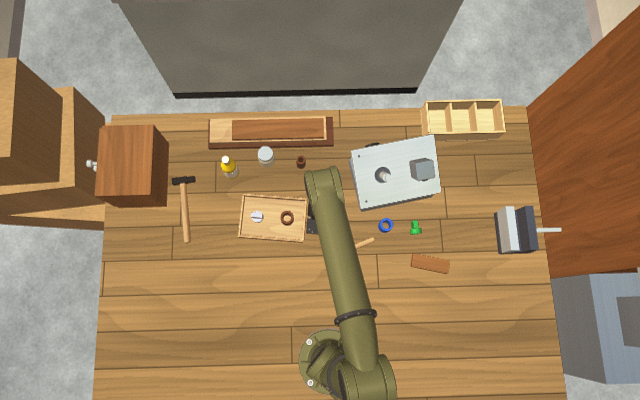

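The drum stands upright in the tray (scene (335,227), wrist (320,89)), the nut beside it (scene (364,250)), and the spindle is bare (216,160). The others have not moved. Let the arm settle, then hand in.

Request:
carry_out --rows '[{"offset": [0, 0, 0], "rot": [0, 0, 0], "gripper": 0.9}, {"offset": [0, 0, 0], "rot": [0, 0, 0], "gripper": 0.9}, {"offset": [0, 0, 0], "rot": [0, 0, 0], "gripper": 0.9}]'

```text
time: 25.82
position: [0.5136, 0.0326, 0.2049]
tool_rot: [-2.335, -2.099, -0.001]
ft_force: [-0.3, -0.3, -0.2]
grip_width: 0.898
```

Run:
```python
from bench import workorder
print(workorder.close_job())
```

```text
the job is handed in; nothing more can be done
None
```

The nut and the worn drum are both in the wooden tray, and I handed the job in at about 26 s of the 64 s allowed.

- **Nut:** I gripped its bar and turned it counter-clockwise as seen from above. It ran past 12° with no torque, so that was the free way and I did not try the other. At 70° I drew it straight off and stood it on the tray floor.
- **Drum:** I gripped it at 49.9 mm opening and drew it off along the spindle. It came away with only its own weight on the wrist, and I stood it upright in the tray.

**Last checks:** the final pictures show the spindle bare, the drum upright with the nut beside it in the tray, and the gripper clear. The other things look where they were, though I judged that by eye and part of the brush was hidden behind the arm in the top view. At both placings the last wrist reading was under about 6 N, and I saw no higher force in the readings I took.

**Disagreements:** touching the nut down put the deck about 2.5 mm further out along the spindle than I had worked out from the pictures. The wrist camera also placed the drum about 2–3 mm to one side of my estimate of the axis. Neither affected the grasps.

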